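# Pin the shaker platform with its R-clip

## Robot

A 7-joint arm with a two-finger parallel gripper is mounted at the origin on the work surface. World frame = base frame: x ahead of the robot, y to its left, z up, the work surface at z = 0. Lengths are in m, angles in rad, forces in N, time in s.
With the tool pointing down it reaches from about 0.425 to 0.925 m from the base axis. Payload 6.8 kg.
Tool frame: the origin (TCP) lies on the centre line of the jaws, within the pads' length; the fingertips stand 17 mm ahead of it and the grasp point (between the pads) lies 2 mm behind it; z points along the fingers, x is the direction in which the jaws open and shut, and the axes are right-handed (so a half turn about z gives the same grasp; the last joint's range is limited). The gripper opens to 85 mm and grips with 20 to 120 N. Pads are 22 mm wide; open, the fingers measure 114 mm over their backs; the gripper's body (76 mm by 85 mm) begins 54 mm behind the grasp point. The pads swing forward as they close: fully open they stand 13 mm farther back than shut.
Start: joints at [1.225, 0.477, 0.022, 1.555, -0.011, 1.109, -0.083], TCP at [0.159, -0.656, 0.248] pointing down, gripper open.
Joint ranges: [-2.96, 2.96], [-0.34, 2.1], [-1.41, 1.46], [0.24, 2.44], [-1.37, 4.51], [0.17, 1.92], [-2.96, 2.96]. Speed limits (rad/s): [2.39, 2.39, 3.14, 3.14, 3.14, 3.14, 3.14].

## Interface

Orientations are given as a unit quaternion [w, x, y, z].
In Python, from station import status, read_camera, camera_model, bot gives the robot as it stands.
- The arm moves only by the tool arm_command, never from a script. Its argument "series" is a list of rows, each a list of 3 entries, a list of its own where there are three numbers: the finger opening in mm, from 0 to 85.4, then the shift along the tool's x, y, z in mm, then the turn about the tool's z in rad. In form: [[gripper, [dx, dy, dz], roll], ...]. A call has 1 to 8 rows; each row is the pose to reach, as a shift and turn from the pose commanded when the call began, along the tool's axes at that moment; what a row does not reach only later rows make up. A row lasts 1/8 s, in which the tool goes at most 62.5 mm and 10.7 degrees, less where a joint would pass 70% of its speed; a pose out of reach is approached as far as the arm can. A call with a gripper value outside its range is refused whole. The fingers move at their own pace and stop on an object; "squeeze" is the grip in N (left out, the last holds). Time passes only in rows, so rows that repeat a pose let the fingers close. It gives the time, the measured TCP pose, the force and the opening at its end, in the units of the state.
- status.get_obs(): the state, without advancing time (a new reading comes with each control period).
- read_camera(name): name is "scene" or "top" or "wrist"; returns the picture (384x512x3 uint8, blue, green, red); there is no depth.
- camera_model(name): a dict with "fov_y" (degrees; the focal length in pixels is half the picture's height over the tangent of half this angle, whatever the lens; pixels are square), "cx", "cy" (the principal point, pixels), "R" (3x3) and "t" (3): a world point X has camera coordinates R X + t. Camera axes: x right, y down, z forward; pixel columns grow to the right and rows downward; lengths in m; the calibration is good to about 2 mm. A picture is of the moment at which its call begins: read the wrist's pose just before it. camera_model takes no time and is no camera call; for the wrist camera it gives the pose at the moment of the call.
- bot.hand_in(): hands the job in, once; it reports no verdict.
The state is a dict: "t": time; "q": joint angles; "joint_vel": joint speeds; "joint_torque": joint torques, N m; "eef_pos": TCP position; "tool_rot": TCP orientation; "contact_force": force on the tool from outside, world axes, zero at the start; "torque": the same for the moment, N m; "gripper_width": opening from 0.0 (shut) to 1.0 (fully open).
Only numpy, scipy, OpenCV 4.12 (cv2) and the standard library are available. Lean on these libraries where they do the work, as an engineer would, in place of code of your own. Each camera call takes 0.05 s, during which the arm holds its last target.

## Task

The lift-off platform of the laboratory shaker is still sitting high on its post. Press it gently down until it is fully seated, then take the large R-clip from the bench and secure the platform with it: push the clip's straight leg through the cross-hole in the post until the bent leg has ridden over the post and closed round it, and let go. Feel for the hole, do not force the clip or lean on the shaker, and leave everything else on the bench where it is.

Things in the scene. Friction and masses are not known exactly. Their poses are not given: they have to be found in the camera images.
- shaker: Reciprocating shaker: fixed white box 250 x 240 x 75 mm. Origin on the bench under its centre; z up, x away from the side with two black knobs. On it an aluminium platform 240 x 270 mm with rubber mat; two clamped well plates cover it from 40 to 126 mm on either side of the post (y); between them a strip of bare mat, 80 mm wide, before and behind the hub. Mat top 92, plate tops 110, hub top 117 mm up when seated.
- shaker_mid (a point): Point of the shaker 126 mm above its origin, axes as the shaker's: where the post's cross-hole would be at mid-stroke. The carriage is locked where its 40 mm stroke along y last stopped: post, hub (36 mm diameter) and platform stand somewhere from 4 to 20 mm to the +y side of this point, and no reading says how far. Their x and height are true.
- post_foot (a point): Point 92 mm above the shaker's origin, under shaker_mid. The post is a plain steel shaft of 20 mm diameter, its top 142 mm above the bench. Its cross-hole, 7 mm square, runs parallel to the shaker's x axis, centre 126 mm up, 9 mm above the seated hub; its mouths are bevelled 1.4 mm above and below, sharp at the sides. The clip may go in from either end.
- platform (a joint): Height of the lift-off platform above its seat, m. 0 = seated; it starts 9 to 15 mm up, its hub covering the cross-hole. It slides straight down the post against an O-ring (about 7 N of push, anywhere on the bare mat) and stays where it is left.
- clip_head (a point): Large R-clip of 5 mm steel wire, 87 mm long, lying flat on the bench, 35 to 60 g. Centre of its head, half-way up (5 mm): a double loop 38 mm long (x), 24 mm wide (y), 10 mm thick, with straight sides of 14 mm: grip it across y. x runs along the legs to their tips, z up. The straight leg's axis lies 9.5 mm to the -y side and 2.5 mm lower, its square-cut tip 68 mm ahead.
- clip_seat (a point): Point of the large clip's straight leg that lies on the post's axis when home: 42 mm ahead (x), 9.5 mm to -y and 2.5 mm below the head's centre. Axes as the head's. The bent leg runs at +y of it in the same plane, with a hollow for the post and a flared tip.
- clip_leg (a joint): Opening of the bent leg on its spring, rad; 0 relaxed. As the clip is pushed, the flare meets the post when the seat point is 20 mm short of the post's axis, the throat rides over at about 10 mm short (up to 0.1 rad, 4 to 15 N of push), then the hollow closes round the post (under 0.03).
- small_clip: A thinner R-clip of 3 mm wire, 45 mm long, belonging to another machine: not to be used. Origin at its head.
- dish: Covered culture dish, 60 mm in diameter, 15 mm high. Origin under its centre.
- pipette: Blue and white hand pipette lying on its side, about 280 mm long, 31 mm high. Origin near its middle.
- media: Media bottle with a cap, 68 mm in diameter, 150 mm high. Origin under its centre.
- tip_box: Box of yellow pipette tips, 85 x 125 mm, with its clear lid standing open, 120 mm high. Origin under its centre.
Mind the look-alikes: they are no part of the job. There is more than one size of the part that bears clip_head; the job needs the smallest.

How it is judged:
On the way:
1. the platform is pressed down to its seat (value of joint platform below 0.0015 m), for 0.2 s.
At the end, for the whole second after the job is handed in: Platform within 1.5 mm of its seat; R-clip let go, at rest, through the hole: its seat point within 4 mm of the hole's height, within 4 mm of the post's axis lengthwise (shaker's x) and 1 to 23 mm to the +y side of mid-stroke, the bent leg closed round the post (under 0.04 rad) and gripping it (x of clip_seat in the frame of shaker between -0.004 and 0.004 m and y of clip_seat in the frame of shaker between 0.001 and 0.023 m and z of clip_seat in the frame of shaker between 0.122 and 0.13 m and value of joint clip_leg below 0.04 rad and value of joint platform below 0.0015 m and contact force between clip and shaker above 1 N and linear speed of clip below 0.02 m/s); the robot touches nothing.
It fails at once if the clip is forced: it presses on the shaker with more than 25 N (contact force between clip and shaker above 25 N).
It fails at once if the robot leans on the shaker with more than 40 N (contact force between any of the fingers, the arm and shaker above 40 N).
It fails at once if another thing on the bench is moved by more than 20 mm (distance of any of small_clip, dish, pipette, media, tip_box from where it was at the start of the episode above 0.02 m).
It also fails if it takes over 72 s, if anything falls off the work surface, if the arm or the gripper's body presses on something with over 40 N, if the wrist force passes 120 N, or if a joint passes its speed limit or range.

## Working session

There is one attempt and no reset: what is moved stays moved. The work goes in short steps, Python scripts to look and compute and a tool call to move; the robot and the scene stay as the last step left them, time stands still between calls to the robot, and variables do not carry over. Pictures are saved under pics/ and viewed, and the job is handed in when it is done.

Besides the shell and the picture viewer there is one more tool, called after "Request:" as name(argument=value, ...) on one line, values as JSON. arm_command: Moves the arm, as the interface text tells. Its arguments: {"type":"object","properties":{"series":{"type":"array"},"squeeze":{"type":"number"}},"required":["series"]}

```bash
ls; mkdir -p pics; cat > h.py <<'E'
import numpy as np,cv2
from station import status, read_camera, camera_model, bot
def snap(cam,name):
    m=camera_model(cam); im=read_camera(cam); cv2.imwrite(f'pics/{name}.png',im); np.save(f'pics/{name}.npy',{'m':m},allow_pickle=True); return im,m
def K(m,h=384):
    f=h/2/np.tan(np.radians(m['fov_y'])/2); return f,m['cx'],m['cy']
def ray(m,u,v):
    f,cx,cy=K(m); R=np.array(m['R']);t=np.array(m['t'])
    d=R.T@np.array([(u-cx)/f,(v-cy)/f,1]); return -R.T@t,d
def onz(m,u,v,z):
    c,d=ray(m,u,v); return c+d*(z-c[2])/d[2]
def proj(m,X):
    f,cx,cy=K(m); p=np.array(m['R'])@np.array(X)+np.array(m['t']); return f*p[0]/p[2]+cx,f*p[1]/p[2]+cy
def load(name): return cv2.imread(f'pics/{name}.png'),np.load(f'pics/{name}.npy',allow_pickle=True).item()['m']
E
python3 - <<'E'
from h import *
print(status.get_obs())
for c in ['scene','top','wrist']:
    im,m=snap(c,c+'0'); print(c,m)
E
```

```text
pics
{'t': 0.0, 'q': array([ 1.22491638,  0.4777819 ,  0.02233459,  1.55645135, -0.01149841,
        1.10930384, -0.08310545]), 'joint_vel': array([ 8.02627942e-04, -1.42140160e-03, -5.13333936e-04, -1.83569353e-03,
       -1.76976086e-03, -3.73530380e-05,  2.65944985e-03]), 'joint_torque': array([ 5.06067718e-04, -5.96454334e+01,  1.60783555e+00, -2.81194675e+01,
        1.24022673e-02,  9.36268450e-03, -2.46285578e-05]), 'eef_pos': array([ 0.1588511 , -0.65546347,  0.24733784]), 'tool_rot': array([-5.07419972e-04,  7.85991547e-01, -6.18236575e-01, -7.53191451e-04]), 'contact_force': array([ 0.57743411,  0.57024722, -0.98449589]), 'torque': array([ 0.00465434,  0.00969429, -0.05321513]), 'gripper_width': 0.9966135606054086}
scene {'fov_y': 45.213529980825015, 'cx': 257.5994098361316, 'cy': 190.5631048752248, 'R': array([[-0.63338722,  0.77372598, -0.01298954],
       [ 0.47529403,  0.37572881, -0.79556486],
       [-0.61066866, -0.51007447, -0.60572917]]), 't': array([ 0.3418872 , -0.20939509,  1.82038973])}
top {'fov_y': 52.79581095938276, 'cx': 252.20778109392595, 'cy': 198.5672604381674, 'R': array([[ 0.01834469, -0.99979585,  0.00846987],
       [-0.99808272, -0.01881279, -0.05896576],
       [ 0.05911307, -0.00737192, -0.99822407]]), 't': array([0.04813733, 0.56005424, 1.15590641])}
wrist {'fov_y': 69.28365751837465, 'cx': 252.79660803764475, 'cy': 185.8384864754168, 'R': array([[ 0.23572287, -0.97181806, -0.00209453],
       [-0.93222128, -0.22672624,  0.28206152],
       [-0.27458737, -0.06453579, -0.95939403]]), 't': array([-0.67376277, -0.03654501,  0.38021298])}
```

View pics/scene0.png

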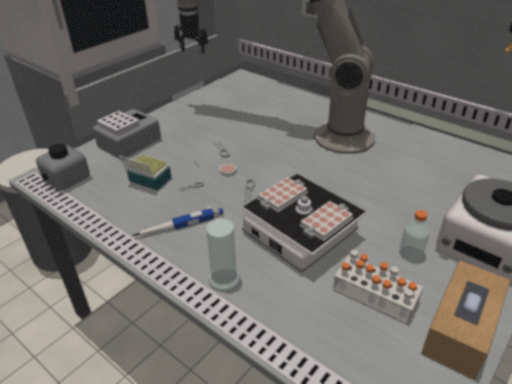

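View pics/top0.png

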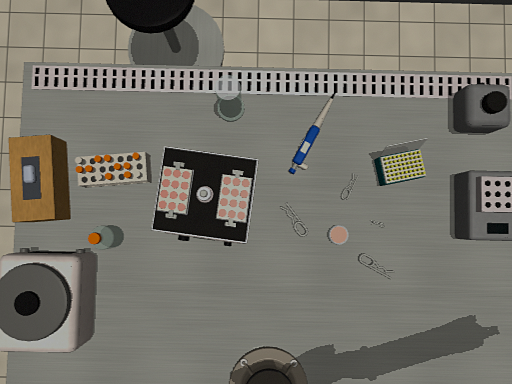

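View pics/wrist0.png

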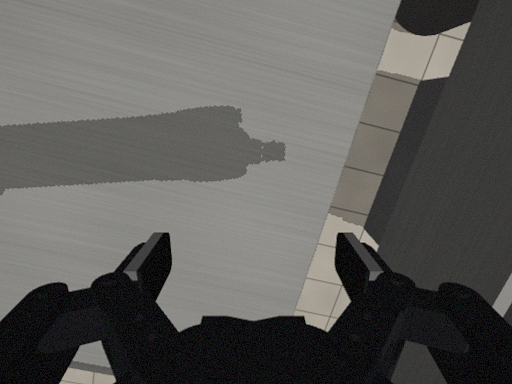

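```bash
python3 - <<'E'
from h import *
im,m=load('top0')
c=im[160:290,265:415]; cv2.imwrite('pics/crop1.png',cv2.resize(c,None,fx=5,fy=4.6,interpolation=cv2.INTER_CUBIC))
c=im[135:260,140:270]; cv2.imwrite('pics/crop2.png',cv2.resize(c,None,fx=4.6,fy=4.6,interpolation=cv2.INTER_CUBIC))
for uv in [(294,220),(348,186),(377,264),(377,223),(204,194)]: print(uv,onz(m,*uv,0.005))
E
```

```text
(294, 220) [ 0.49660892 -0.0702986   0.005     ]
(348, 186) [ 0.60394793 -0.23507457  0.005     ]
(377, 264) [ 0.36779691 -0.32422493  0.005     ]
(377, 223) [ 0.49211982 -0.32431541  0.005     ]
(204, 194) [0.57094561 0.20614733 0.005     ]
```

View pics/crop1.png

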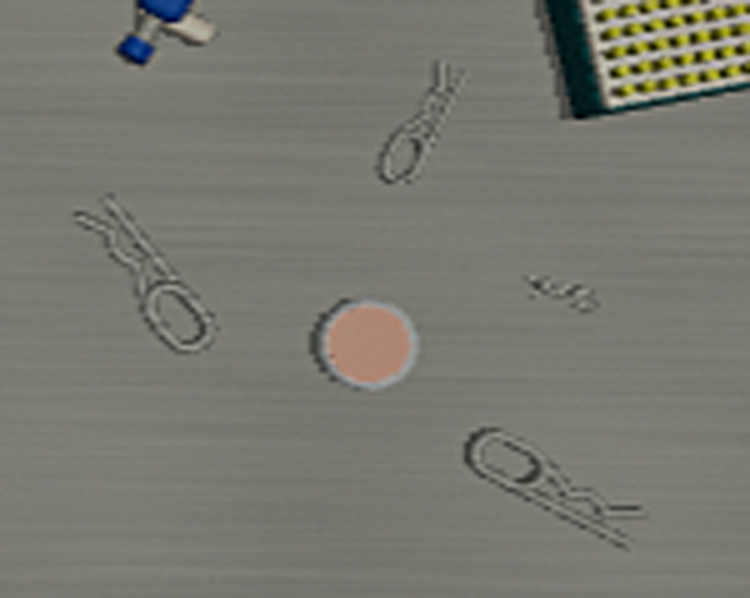

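View pics/crop2.png

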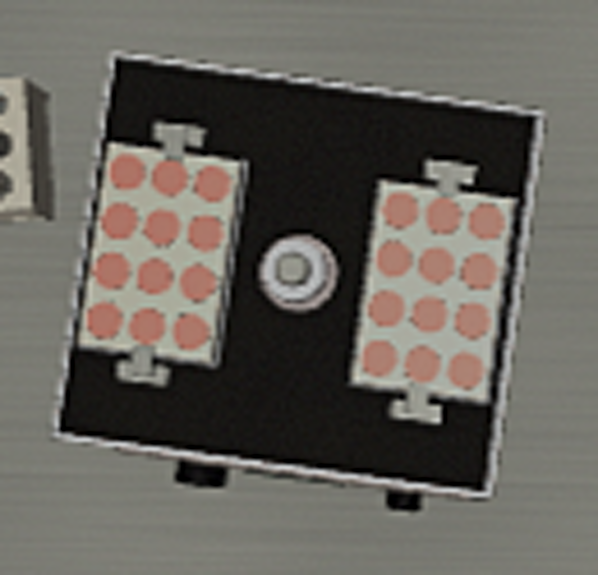

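```bash
cat >> h.py <<'E'
from scipy.spatial.transform import Rotation as Ro
def tool():
    o=status.get_obs(); w,x,y,z=o['tool_rot']; return np.array(o['eef_pos']),Ro.from_quat([x,y,z,w]).as_matrix(),o
def delta(target,yawx=None):
    """shift mm in tool axes to world target; yawx: desired world yaw of tool x (rad)"""
    p,R,o=tool(); d=R.T@(np.array(target)-p)*1000
    s=np.arctan2(R[1,0],R[0,0]); 
    print('pos',p.round(4),'yawx deg',np.degrees(s).round(2),'shift',d.round(1))
    if yawx is not None:
        r=-(yawx-s); r=(r+np.pi)%(2*np.pi)-np.pi; print('roll',round(r,4),'or',round(r-np.sign(r)*np.pi,4))
E
python3 - <<'E'
from h import *
p,R,o=tool(); print(R.round(3)); m=camera_model('wrist')
Rc=np.array(m['R']);c=-Rc.T@m['t']; print('cam in tool',R.T@(c-p),'cam axes in tool rows\n',(Rc@R).round(3))
im,mt=load('top0'); 
P=onz(mt,203.3,193.3,.142); print('post',P)
# platform corners at z~.104
for cu in [(110,55),(543,112),(490,495),(57,435)]:
    print(onz(mt,140+cu[0]/4.6,135+cu[1]/4.6,.100))
delta([.55,.2,.3],np.radians(-97.5))
E
```

```text
[[ 0.236 -0.972 -0.   ]
 [-0.972 -0.236  0.001]
 [-0.001  0.    -1.   ]]
cam in tool [-0.00017338 -0.07227373 -0.12623823] cam axes in tool rows
 [[ 1.    -0.     0.   ]
 [ 0.     0.959 -0.282]
 [-0.     0.282  0.959]]
post [0.56339369 0.19197307 0.142     ]
[0.69571464 0.31173487 0.1       ]
[0.66562578 0.04468293 0.1       ]
[0.43053571 0.07278742 0.1       ]
[0.46209341 0.33645662 0.1       ]
pos [ 0.1589 -0.6556  0.2476] yawx deg -76.37 shift [-739.5 -581.6  -51.5]
roll 0.3687 or -2.7729
```

```bash
python3 - <<'E'
from h import *
delta([.50,-.22,.25],np.radians(-96.4))
delta([.508,.198,.20],np.radians(-96.4))
E
```

```text
pos [ 0.1589 -0.6556  0.2476] yawx deg -76.37 shift [-343.  -434.1   -2. ]
roll 0.3495 or -2.7921
pos [ 0.1589 -0.6556  0.2476] yawx deg -76.37 shift [-747.3 -540.4   48.6]
roll 0.3495 or -2.7921
```

Request:
arm_command(series=[[0,[-343,-434,-2],0.35],[0,[-343,-434,-2],0.35],[0,[-343,-434,-2],0.35],[0,[-343,-434,-2],0.35],[0,[-343,-434,-2],0.35],[0,[-343,-434,-2],0.35],[0,[-343,-434,-2],0.35],[0,[-343,-434,-2],0.35]])

```text
t: 1.15
eef_pos: [0.4681, -0.2606, 0.2502]
tool_rot: [-0.0, -0.666, 0.746, -0.0]
contact_force: [0.7, -0.8, 0.2]
gripper_width: 0.004
```

Request:
arm_command(series=[[0,[0,0,0],0],[0,[0,0,0],0]])

```text
t: 1.4
eef_pos: [0.4668, -0.2625, 0.2498]
tool_rot: [-0.0, -0.666, 0.746, 0.0]
contact_force: [-0.4, -0.6, 0.4]
gripper_width: 0.001
```

```bash
python3 - <<'E'
from h import *
delta([.50,-.22,.25],np.radians(-96.4))
im,m=snap('wrist','w1')
delta([.508,.198,.20],np.radians(-96.4))
E
```

```text
pos [ 0.4668 -0.2625  0.2498] yawx deg -96.41 shift [-46.  -28.2  -0.2]
roll -0.0001 or 3.1414
pos [ 0.4664 -0.2634  0.2499] yawx deg -96.52 shift [-463.1   10.9   49.7]
roll -0.002 or 3.1396
```

View pics/w1.png

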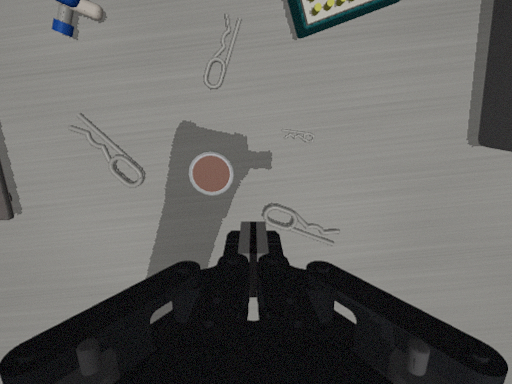

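Request:
arm_command(series=[[0,[-463,11,0],0],[0,[-463,11,0],0],[0,[-463,11,0],0],[0,[-463,11,20],0],[0,[-463,11,30],0],[0,[-463,11,40],0],[0,[-463,11,40],0],[0,[-463,11,40],0]])

```text
t: 2.45
eef_pos: [0.508, 0.201, 0.2095]
tool_rot: [-0.0, -0.667, 0.745, 0.0]
contact_force: [0.8, 0.2, 0.2]
gripper_width: 0.001
```

```bash
python3 - <<'E'
from h import *
im,m=load('w1')
for uv in [(215,77),(228,16),(240,20),(216,87)]: print(onz(m,*uv,.005 if uv[1]>50 else .0025))
delta([.508,.198,.20],np.radians(-96.4))
im,m=snap('wrist','w2')
E
```

```text
[ 0.57598281 -0.22685275  0.005     ]
[ 0.6415019  -0.25203576  0.0025    ]
[ 0.63573477 -0.26567292  0.0025    ]
[ 0.56419022 -0.22634221  0.005     ]
pos [0.508  0.201  0.2095] yawx deg -96.37 shift [ 3.  -0.3  9.5]
roll 0.0005 or -3.1411
```

View pics/w2.png

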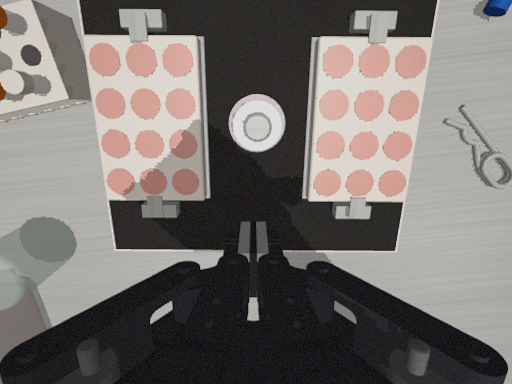

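```bash
python3 - <<'E'
from h import *
im,m=load('w2')
cv2.imwrite('pics/c3.png',cv2.resize(im[85:165,215:300],None,fx=7,fy=7,interpolation=cv2.INTER_CUBIC))
# plate colour edges, front edge line: fit bright pixels row ~251
g=cv2.cvtColor(im,cv2.COLOR_BGR2GRAY).astype(float)
pts=[]
for u in list(range(125,215,3))+list(range(300,390,3)):
    col=g[240:262,u]; k=np.argmax(np.diff(col)); pts.append((u,240+k+.5))
pts=np.array(pts); l=cv2.fitLine(pts.astype(np.float32),cv2.DIST_HUBER,0,.01,.01).ravel(); print(l)
for z in (.09,.105):
    a=onz(m,130,l[3]+(130-l[2])*l[1]/l[0],z);b=onz(m,390,l[3]+(390-l[2])*l[1]/l[0],z); d=a-b; print('y axis yaw',np.degrees(np.arctan2(d[1],d[0]))-90,a,b)
print(onz(m,257,126,.142))
E
```

```text
[9.999776e-01 6.692845e-03 2.859000e+02 2.494000e+02]
y axis yaw -6.757251057384906 [0.45736987 0.32920957 0.09      ] [0.42713653 0.07404611 0.09      ]
y axis yaw -6.757251057384906 [0.46485078 0.3209108  0.105     ] [0.43646321 0.08132516 0.105     ]
[0.56522822 0.19220831 0.142     ]
```

View pics/c3.png

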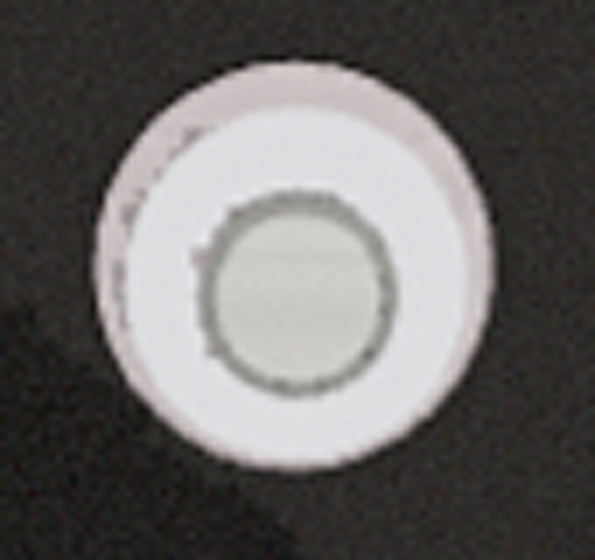

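Request:
arm_command(series=[[0,[3,-2,50],0],[0,[3,-2,78],0],[0,[3,-2,82],0],[0,[3,-2,85],0],[0,[3,-2,87],0],[0,[3,-2,89],0]])

```text
t: 3.25
eef_pos: [0.5104, 0.1959, 0.122]
tool_rot: [0.001, -0.666, 0.746, -0.0]
contact_force: [0.4, 0.3, 0.7]
gripper_width: 0.0
```

Request:
arm_command(series=[[0,[0,0,1.5],0],[0,[0,0,3],0],[0,[0,0,4],0]])

```text
t: 3.62
eef_pos: [0.5099, 0.1959, 0.1177]
tool_rot: [0.0, -0.666, 0.746, -0.0]
contact_force: [-1.1, -1.2, 6.3]
gripper_width: -0.0
```

Request:
arm_command(series=[[0,[0,0,1.5],0],[0,[0,0,3],0],[0,[0,0,4.5],0],[0,[0,0,6],0]])

```text
t: 4.12
eef_pos: [0.5099, 0.1959, 0.1118]
tool_rot: [0.0, -0.666, 0.746, -0.0]
contact_force: [-1.9, -0.7, 7.0]
gripper_width: -0.002
```

Request:
arm_command(series=[[0,[0,0,1],0],[0,[0,0,2],0]])

```text
t: 4.38
eef_pos: [0.51, 0.1959, 0.1098]
tool_rot: [0.0, -0.666, 0.746, -0.0]
contact_force: [-1.4, -0.9, 6.5]
gripper_width: 0.002
```

Request:
arm_command(series=[[0,[0,0,0.7],0],[0,[0,0,0.7],0]])

```text
t: 4.62
eef_pos: [0.5099, 0.1959, 0.1091]
tool_rot: [0.0, -0.666, 0.746, -0.0]
contact_force: [-2.5, -0.5, 6.6]
gripper_width: -0.0
```

Request:
arm_command(series=[[0,[0,0,0.5],0],[0,[0,0,0.5],0]])

```text
t: 4.88
eef_pos: [0.51, 0.1959, 0.1091]
tool_rot: [0.0, -0.666, 0.746, -0.0]
contact_force: [-3.2, -1.9, 12.0]
gripper_width: 0.001
```

Request:
arm_command(series=[[0,[0,0,0.5],0],[0,[0,0,0.5],0]])

```text
t: 5.12
eef_pos: [0.51, 0.1959, 0.109]
tool_rot: [0.0, -0.666, 0.746, -0.0]
contact_force: [-5.4, -2.7, 17.0]
gripper_width: 0.001
```

Request:
arm_command(series=[[0,[0,0,0],0],[0,[0,0,-50],0],[30,[0,0,-100],0],[40,[0,0,-110],0],[40,[0,0,-110],0]])

```text
t: 5.75
eef_pos: [0.51, 0.1958, 0.2177]
tool_rot: [0.001, -0.666, 0.746, -0.0]
contact_force: [-1.3, -0.8, 0.1]
gripper_width: 0.47
```

```bash
python3 - <<'E'
from h import *
im,m=snap('wrist','w3')
print(tool()[0])
cv2.imwrite('pics/c4.png',cv2.resize(im[60:200,180:330],None,fx=5,fy=4.2,interpolation=cv2.INTER_CUBIC))
delta([.5,-.21,.15],np.radians(-114))
E
```

```text
[0.50933985 0.19542633 0.21657029]
pos [0.5093 0.1954 0.2166] yawx deg -96.44 shift [403.9 -36.2  66.8]
roll 0.3066 or -2.835
```

View pics/c4.png

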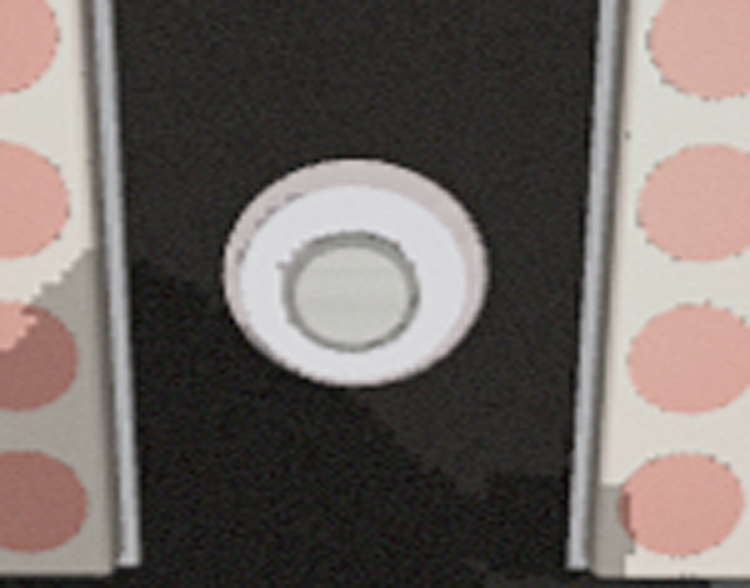

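```bash
python3 - <<'E'
from h import *
delta([.549,-.214,.13],np.radians(-115.1))
E
```

```text
pos [0.5093 0.1954 0.2166] yawx deg -96.44 shift [402.3 -85.4  86.8]
roll 0.3258 or -2.8158
```

Request:
arm_command(series=[[50,[402,-85,0],0.326],[50,[402,-85,0],0.326],[50,[402,-85,0],0.326],[50,[402,-85,20],0.326],[50,[402,-85,60],0.326],[50,[402,-85,86],0.326],[50,[402,-85,86],0.326],[50,[402,-85,86],0.326]])

```text
t: 6.8
eef_pos: [0.5454, -0.2177, 0.1267]
tool_rot: [-0.003, -0.533, 0.846, 0.002]
contact_force: [-0.2, 0.7, 0.7]
gripper_width: 0.588
```

Request:
arm_command(series=[[50,[0,0,0],0],[50,[0,0,0],0]])

```text
t: 7.05
eef_pos: [0.5496, -0.2113, 0.1315]
tool_rot: [0.0, -0.538, 0.843, 0.0]
contact_force: [-0.6, -0.7, 0.2]
gripper_width: 0.585
```

```bash
python3 - <<'E'
from h import *
delta([.549,-.214,.13],np.radians(-115.1))
im,m=snap('wrist','w4')
E
```

```text
pos [ 0.5496 -0.2113  0.1315] yawx deg -114.96 shift [ 2.7 -0.6  1.5]
roll 0.0025 or -3.1391
```

View pics/w4.png

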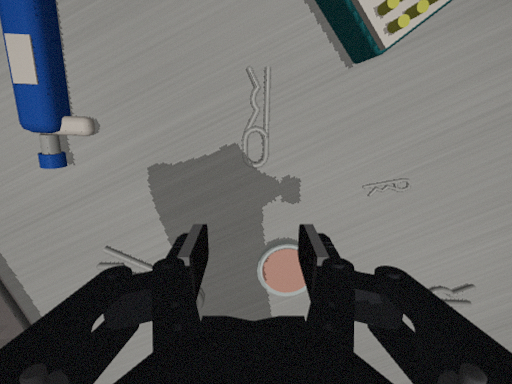

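```bash
python3 - <<'E'
from h import *
im,m=load('w4')
print('dish',onz(m,287,270,.015))
g=cv2.cvtColor(im,cv2.COLOR_BGR2GRAY)
b=cv2.adaptiveThreshold(g,255,cv2.ADAPTIVE_THRESH_MEAN_C,cv2.THRESH_BINARY,41,-10)
roi=np.zeros_like(b); roi[60:172,235:280]=b[60:172,235:280]
cv2.imwrite('pics/c5.png',np.hstack([cv2.resize(im[55:180,225:290],None,fx=4.5,fy=4.5,interpolation=cv2.INTER_CUBIC),cv2.cvtColor(cv2.resize(roi[55:180,225:290],None,fx=4.5,fy=4.5),cv2.COLOR_GRAY2BGR)]))
E
```

```text
dish [ 0.45654854 -0.20495914  0.015     ]
```

View pics/c5.png

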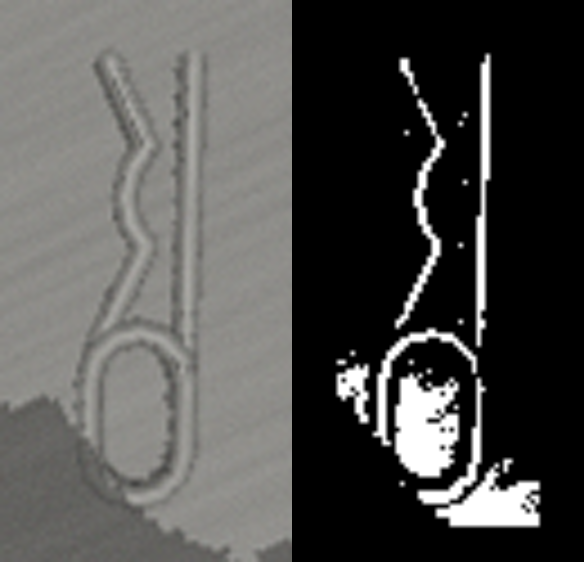

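```bash
python3 - <<'E'
from h import *
im,m=load('w4')
t=onz(m,268.3,67.2,.0025);b=onz(m,266.6,131.7,.0025);h=onz(m,255.8,146.5,.005)
d=t-b; y=np.arctan2(d[1],d[0]); print('leg yaw',np.degrees(y),np.linalg.norm(d))
e=np.array([np.cos(y),np.sin(y)]);n=np.array([-e[1],e[0]])
v=(t-h)[:2]; print('tip in head frame',v@e,v@n,'head',h)
delta([h[0],h[1],.06],y-np.pi/2)
delta([h[0],h[1],.021],y-np.pi/2)
E
```

```text
leg yaw -25.678759274679468 0.05409542770643963
tip in head frame 0.0672655601608488 -0.00959723448233373 head [ 0.58049799 -0.22792244  0.005     ]
pos [ 0.5497 -0.2115  0.1318] yawx deg -114.96 shift [  2.  -34.8  71.8]
roll 0.0125 or -3.129
pos [ 0.5497 -0.2115  0.1318] yawx deg -114.96 shift [  2.  -34.8 110.8]
roll 0.0125 or -3.129
```

Request:
arm_command(series=[[42,[2,-35,50],0.0125],[42,[2,-35,80],0.0125],[42,[2,-35,100],0.0125],[42,[2,-35,110],0.0125],[42,[2,-35,112.5],0.0125],[42,[2,-35,112.5],0.0125]], squeeze=40)

```text
t: 7.85
eef_pos: [0.5807, -0.23, 0.0199]
tool_rot: [0.0, -0.531, 0.847, -0.001]
contact_force: [0.7, 0.5, 1.0]
gripper_width: 0.493
```

```bash
python3 - <<'E'
from h import *
delta([.5805,-.2279,.019],np.radians(-115.68))
im,m=snap('wrist','w5'); print(tool()[2]['contact_force'])
E
```

```text
pos [ 0.5807 -0.23    0.0199] yawx deg -115.82 shift [-1.8  1.1  0.9]
roll -0.0025 or 3.1391
[-2.82310736e-01 -6.63557945e-04 -7.06185870e-01]
```

View pics/w5.png

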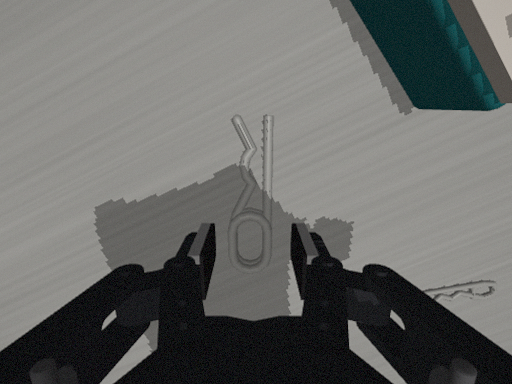

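```bash
python3 - <<'E'
from h import *
im,m=load('w5'); p,R,o=tool()
print(proj(m,p+R@[0,0,.015]), proj(m,p+R@[0,-.011,.015]), proj(m,p+R@[0,.011,.015]))
h=onz(m,250.5,239.5,.005); print('head',h); delta([h[0],h[1],.019])
cv2.imwrite('pics/c6.png',cv2.resize(im[100:300,170:340],None,fx=3,fy=3,interpolation=cv2.INTER_CUBIC))
E
```

```text
(np.float64(253.9166136340856), np.float64(237.89822650268604)) (np.float64(253.9442716699642), np.float64(219.74400370447438)) (np.float64(253.8900373836801), np.float64(255.34238534028185))
head [ 0.58071844 -0.22790925  0.005     ]
pos [ 0.5807 -0.2301  0.02  ] yawx deg -115.83 shift [-1.9  1.   1. ]
```

View pics/c6.png

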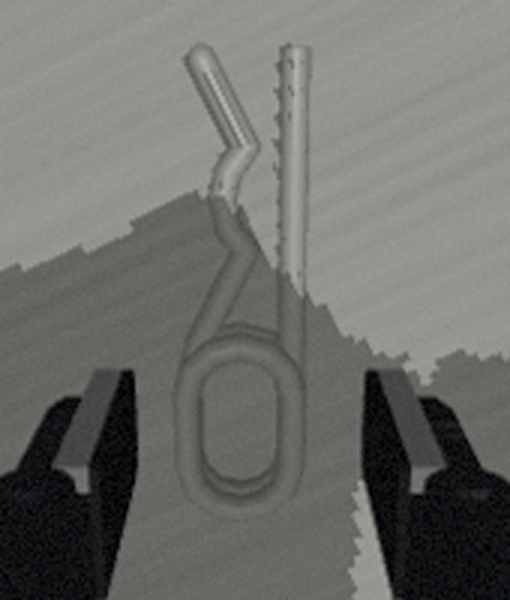

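Request:
arm_command(series=[[42,[-1.9,1,0.5],0],[32,[-1.9,1,1],0],[22,[-1.9,1,1],0],[15,[-1.9,1,1],0],[15,[-1.9,1,1],0],[15,[-1.9,1,1],0]], squeeze=40)

```text
t: 8.65
eef_pos: [0.5802, -0.2276, 0.0183]
tool_rot: [0.0, -0.531, 0.847, -0.0]
contact_force: [-1.4, 1.4, 5.1]
gripper_width: 0.259
```

Request:
arm_command(series=[[15,[0,0,-5],0],[15,[0,0,-30],0],[15,[0,0,-80],0],[15,[0,0,-130],0],[15,[0,0,-150],0],[15,[0,0,-150],0]])

```text
t: 9.4
eef_pos: [0.581, -0.2282, 0.1697]
tool_rot: [0.001, -0.531, 0.847, -0.001]
contact_force: [-0.1, 0.5, -0.7]
gripper_width: 0.261
```

```bash
python3 - <<'E'
from h import *
print(tool()[2]['gripper_width'],tool()[2]['contact_force'])
im,m=snap('wrist','w6')
cv2.imwrite('pics/c7.png',cv2.resize(im[100:300,170:340],None,fx=3,fy=3,interpolation=cv2.INTER_CUBIC))
im,m=snap('scene','s6')
cv2.imwrite('pics/c8.png',cv2.resize(im[60:240,150:380],None,fx=3,fy=3,interpolation=cv2.INTER_CUBIC))
E
```

```text
0.26073179138708025 [-0.11092246  0.45124673 -0.6688204 ]
```

View pics/c7.png

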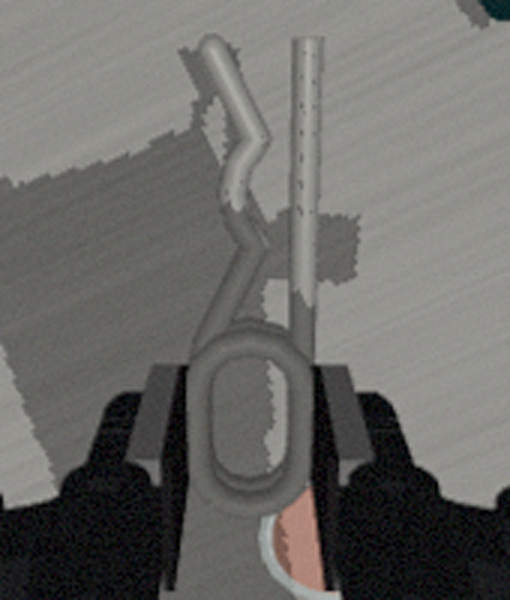

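View pics/c8.png

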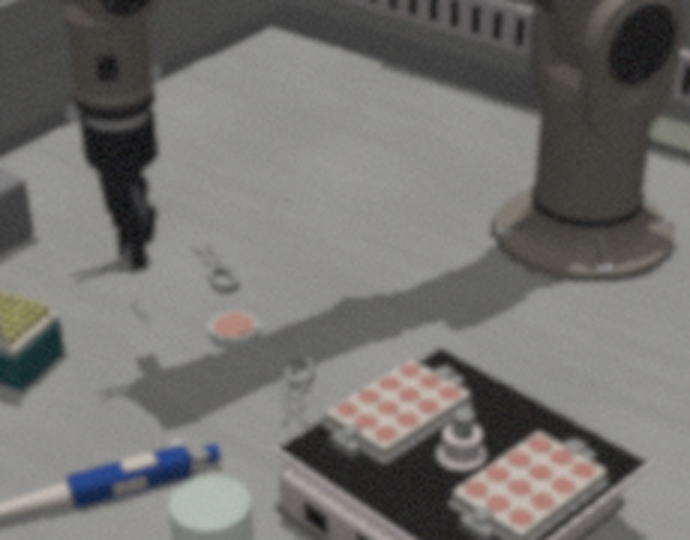

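```bash
python3 - <<'E'
from h import *
m5=load('w5')[1];m6=load('w6')[1]
def px(c): return 170+c[0]/3,100+c[1]/3
# tip top edge centre and base of leg
Rw=lambda m:np.array(m['R'])
# clip point world in w5 -> camera frame at grip: tool moved to (.5802,-.2276,.0183) -> use clip displacement in camera = const after lift
from scipy.spatial.transform import Rotation as Ro
Rct=np.array([[1,0,0],[0,.959,-.282],[0,.282,.959]])
c_t=np.array([-.00017,-.07227,-.12624])
q=np.array([-.531,.847,0]);R=Ro.from_quat([-.531,.847,0,0]).as_matrix()
p=np.array([.5802,-.2276,.0183])
f,cx,cy=K(m6)
for name,c5,c6 in [('tip',(296,48),(308,38)),('base',(291,290),(302,300)),('flare',(199,50),(212,42))]:
    z=.0025 
    X=onz(m5,*px(c5),z); Xt=R.T@(X-p); Xc=Rct@(Xt-c_t)
    print(name,'tool',Xt.round(4),'pred',(f*Xc[0]/Xc[2]+cx,f*Xc[1]/Xc[2]+cy),'seen',px(c6),'depth',Xc[2])
E
```

```text
tip tool [ 0.0093 -0.0678  0.0158] pred (np.float64(271.9054795710144), np.float64(113.5727487456387)) seen (272.6666666666667, 112.66666666666667) depth 0.13748151556438967
base tool [ 0.0091 -0.0251  0.0158] pred (np.float64(269.9781470452702), np.float64(195.45926743371703)) seen (270.6666666666667, 200.0) depth 0.14951704597805524
flare tool [-0.007  -0.0675  0.0158] pred (np.float64(239.09467719261525), np.float64(114.26289889076365)) seen (240.66666666666669, 114.0) depth 0.13757485061174998
```

```bash
python3 - <<'E'
from h import *
im,m=load('w3')
g=cv2.cvtColor(im,cv2.COLOR_BGR2GRAY).astype(float)
def fit(pts):
    l=cv2.fitLine(np.array(pts,np.float32),cv2.DIST_HUBER,0,.01,.01).ravel(); return l
# vertical inner edges of plates: bright->black, left: search cols 190-215 ; right 290-320
for nm,cols,sgn in [('L',(190,225),-1),('R',(285,325),1)]:
    pts=[]
    for v in range(65,185,3):
        r=g[v,cols[0]:cols[1]]; d=sgn*np.diff(cv2.GaussianBlur(r[None],(1,1),0).ravel()); k=np.where(d>25)[0]
        if len(k): k=k[-1] if sgn<0 else k[0]; pts.append((cols[0]+k+.5,v))
    l=fit(pts)
    ends=[onz(m,l[2]+(v-l[3])*l[0]/l[1],v,.092) for v in (70,180)]
    d=ends[0]-ends[1]; print(nm,len(pts),np.degrees(np.arctan2(d[1],d[0])),ends)
print('post',onz(m,180+351/5,60+294/4.2,.142))
pts=[]
for u in list(range(125,215,3))+list(range(300,390,3)):
    col=g[225:260,u]; k=np.argmax(np.diff(col)); pts.append((u,225+k+.5))
l=fit(pts); a,b=[onz(m,u,l[3]+(u-l[2])*l[1]/l[0],.09) for u in(130,390)]; d=a-b; print(np.degrees(np.arctan2(d[1],d[0]))-90,a,b)
delta([.4682,.2124,.19],np.radians(-96.6))
E
```

```text
L 40 -6.57989825236633 [array([0.61404042, 0.2270075 , 0.092     ]), array([0.51871068, 0.23800364, 0.092     ])]
R 40 -6.848919164202369 [array([0.60497962, 0.14663308, 0.092     ]), array([0.5097203 , 0.15807457, 0.092     ])]
post [0.56441107 0.19199926 0.142     ]
-6.637068941101603 [0.46189267 0.32697686 0.09      ] [0.43142481 0.06513462 0.09      ]
pos [ 0.5793 -0.2277  0.1668] yawx deg -115.83 shift [-347.7  291.8  -22.9]
roll -0.3356 or 2.8059
```

Request:
arm_command(series=[[15,[-348,292,-23],-0.334],[15,[-348,292,-23],-0.334],[15,[-348,292,-23],-0.334],[15,[-348,292,-23],-0.334],[15,[-348,292,-23],-0.334],[15,[-348,292,-23],-0.334],[15,[-348,292,-23],-0.334],[15,[-348,292,-23],-0.334]])

```text
t: 10.5
eef_pos: [0.4663, 0.2171, 0.1898]
tool_rot: [-0.001, -0.667, 0.745, 0.001]
contact_force: [0.0, -0.6, -0.1]
gripper_width: 0.263
```

Request:
arm_command(series=[[15,[0,0,0],0],[15,[0,0,0],0]])

```text
t: 10.75
eef_pos: [0.4691, 0.2103, 0.1899]
tool_rot: [-0.001, -0.664, 0.748, -0.0]
contact_force: [-0.0, 0.2, -0.2]
gripper_width: 0.26
```

```bash
python3 - <<'E'
from h import *
delta([.4682,.2124,.1418],np.radians(-96.7))
E
```

```text
pos [0.4691 0.2103 0.1899] yawx deg -96.85 shift [-2.   1.1 48.1]
roll -0.0025 or 3.1391
```

Request:
arm_command(series=[[15,[-2,1,30],0],[15,[-2,1,44],0],[15,[-2,1,48],0],[15,[-2,1,48],0],[15,[-2,1,48],0]])

```text
t: 11.38
eef_pos: [0.4686, 0.215, 0.1436]
tool_rot: [0.001, -0.665, 0.747, -0.0]
contact_force: [0.7, -0.6, 0.0]
gripper_width: 0.258
```

```bash
python3 - <<'E'
from h import *
delta([.4682,.2124,.1418],np.radians(-96.7))
im,m=snap('wrist','w7'); print(tool()[2]['contact_force'])
cv2.imwrite('pics/c9.png',cv2.resize(im[30:270,160:350],None,fx=3,fy=2.4,interpolation=cv2.INTER_CUBIC))
E
```

```text
pos [0.4686 0.215  0.1436] yawx deg -96.7 shift [2.6 0.1 1.8]
roll -0.0001 or 3.1415
[ 0.35570197 -0.38100674 -1.1597368 ]
```

View pics/w7.png

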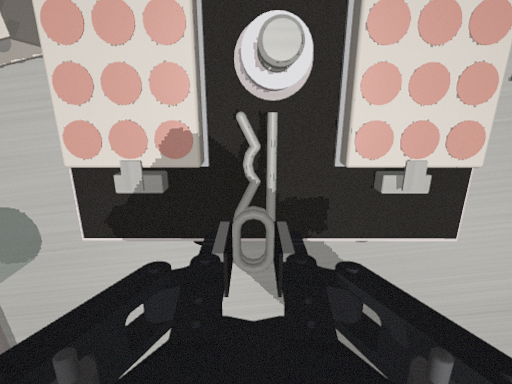

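View pics/c9.png

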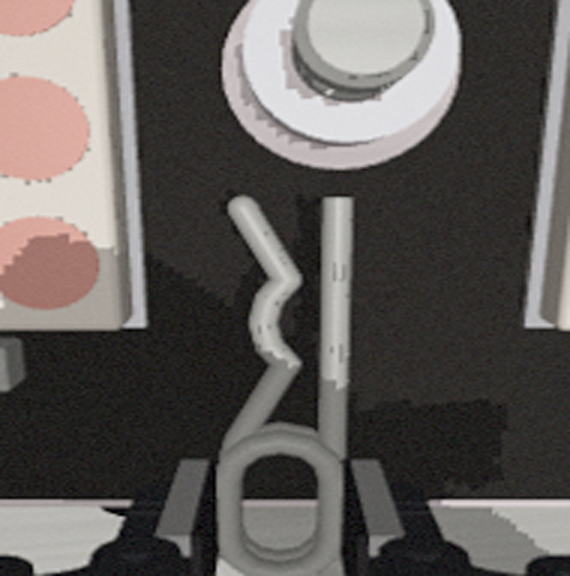

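```bash
python3 - <<'E'
from h import *
im,m=load('w7')
cv2.imwrite('pics/c10.png',cv2.resize(im[5:125,225:325],None,fx=6,fy=5,interpolation=cv2.INTER_CUBIC))
E
```

```text
(no output)
```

View pics/c10.png

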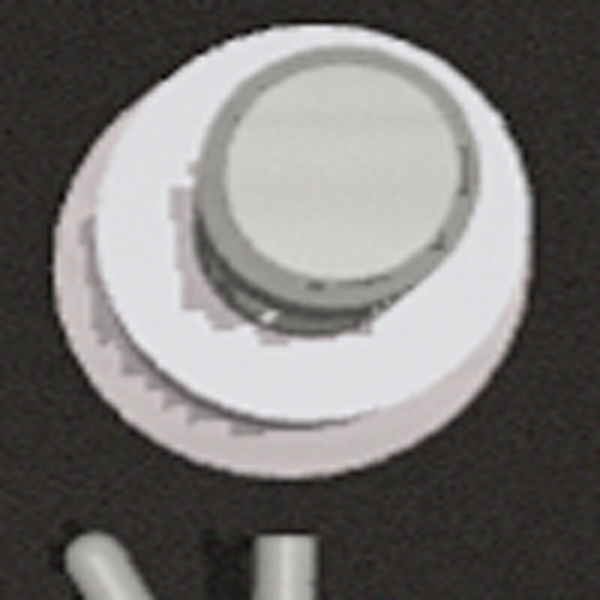

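```bash
cat > rel.py <<'E'
from h import *
import sys
def rel(m,post,tip,base,hub=None,legoff=.0158,zl=None):
    Rc=np.array(m['R']);c=-Rc.T@np.array(m['t'])
    Rct=np.array([[1,0,0],[0,.959,-.282],[0,.282,.959]]);Rt=Rc.T@Rct
    p=c-Rt@np.array([-.00017,-.07227,-.12624])
    zl=p[2]-legoff if zl is None else zl
    T=lambda uv,z:Rt.T@(onz(m,*uv,z)-p)*1000
    print('tcp',p.round(4),'leg z',zl)
    P=T(post,.142);print('post tool',P.round(2))
    if hub is not None: print('hub tool',T(hub,.117).round(2))
    a=T(tip,zl);b=T(base,zl);print('tip',a.round(2),'base',b.round(2),'ang deg',np.degrees(np.arctan2(a[0]-b[0],-(a[1]-b[1]))).round(2))
    print('dx post-tip',(P-a)[0].round(2),'gap tip->post axis',(a-P)[1].round(2))
E
python3 - <<'E'
from rel import *
m=load('w7')[1]
rel(m,(282.4,39.2),(272.8,112),(271,213),(277,50))
E
```

```text
tcp [0.4685 0.2152 0.1437] leg z 0.12789515340289867
post tool [ 12.13 -98.09   1.8 ]
hub tool [ 11.97 -98.26  26.79]
tip [  9.72 -68.48  15.86] base [  9.81 -14.95  15.8 ] ang deg -0.1
dx post-tip 2.42 gap tip->post axis 29.61
```

Request:
arm_command(series=[[15,[2.4,-4,1.8],0],[15,[2.4,-8,1.8],0],[15,[2.4,-11,1.8],0],[15,[2.4,-11,1.8],0],[15,[2.4,-11,1.8],0]])

```text
t: 12.05
eef_pos: [0.4786, 0.2112, 0.1411]
tool_rot: [-0.0, -0.665, 0.747, 0.0]
contact_force: [-0.1, 0.8, -0.4]
gripper_width: 0.261
```

```bash
python3 - <<'E'
from h import *
im,m=snap('wrist','w8'); p,R,o=tool();print(p,o['contact_force'],o['gripper_width'],np.degrees(np.arctan2(R[1,0],R[0,0])),R[2])
cv2.imwrite('pics/c11.png',cv2.resize(im[20:140,225:325],None,fx=6,fy=5,interpolation=cv2.INTER_CUBIC))
im,m=snap('scene','s8')
cv2.imwrite('pics/c12.png',cv2.resize(im[165:225,260:360],None,fx=7,fy=7,interpolation=cv2.INTER_CUBIC))
E
```

```text
[0.47852951 0.21123285 0.14108018] [-0.58452175  0.59458895  0.12225526] 0.2608602187404962 -96.67656585069587 [ 5.98830268e-05  1.12048064e-04 -9.99999992e-01]
```

View pics/c11.png

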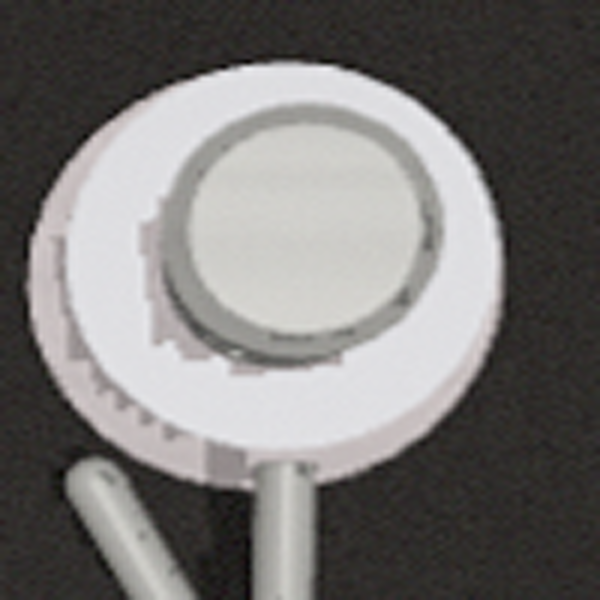

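View pics/c12.png

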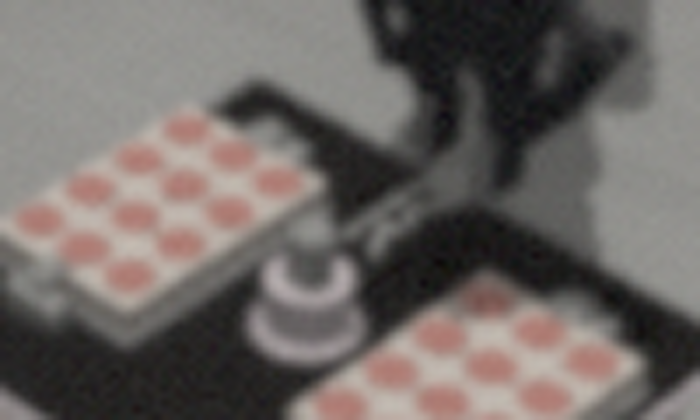

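```bash
python3 - <<'E'
from rel import *
m=load('w8')[1]
rel(m,(276,65.7),(272.9,112),(271,213),(272.7,71.2))
E
```

```text
tcp [0.4785 0.2115 0.1411] leg z 0.12533076098551854
post tool [  9.51 -87.58  -0.88]
hub tool [  9.84 -88.09  24.11]
tip [  9.76 -68.48  15.78] base [  9.81 -14.96  15.79] ang deg -0.06
dx post-tip -0.25 gap tip->post axis 19.1
```

Request:
arm_command(series=[[15,[-0.1,-4,-0.6],0],[15,[-0.1,-7,-0.6],0],[15,[-0.1,-8,-0.6],0],[15,[-0.1,-8,-0.6],0]])

```text
t: 12.65
eef_pos: [0.4867, 0.2103, 0.1417]
tool_rot: [-0.0, -0.665, 0.747, 0.0]
contact_force: [-0.6, 0.6, -0.6]
gripper_width: 0.258
```

Request:
arm_command(series=[[15,[0,-1,0],0],[15,[0,-2,0],0],[15,[0,-2,0],0]])

```text
t: 13.02
eef_pos: [0.4887, 0.2101, 0.1417]
tool_rot: [0.0, -0.665, 0.747, -0.0]
contact_force: [-0.2, 0.4, 0.3]
gripper_width: 0.261
```

Request:
arm_command(series=[[15,[0,-1,0],0],[15,[0,-2,0],0],[15,[0,-3,0],0],[15,[0,-3,0],0]])

```text
t: 13.52
eef_pos: [0.4917, 0.2097, 0.1417]
tool_rot: [-0.0, -0.665, 0.747, -0.0]
contact_force: [-0.1, -0.9, -0.6]
gripper_width: 0.257
```

```bash
python3 - <<'E'
from h import *
im,m=snap('wrist','w9'); p,R,o=tool();print(p,o['contact_force'],o['torque'])
cv2.imwrite('pics/c13.png',cv2.resize(im[40:160,215:315],None,fx=6,fy=5,interpolation=cv2.INTER_CUBIC))
E
```

```text
[0.49161529 0.20972145 0.14169759] [-0.16324472 -0.25199548 -0.45616954] [0.00667823 0.03737673 0.01431608]
```

View pics/c13.png

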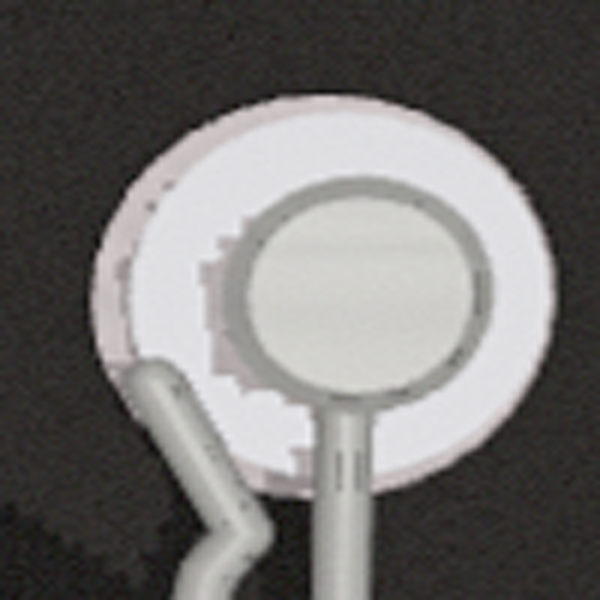

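```bash
python3 - <<'E'
from rel import *
m=load('w9')[1]
rel(m,(275.2,99),(272.6,122),(271,213),(272.2,100.5))
E
```

```text
tcp [0.4917 0.21   0.1418] leg z 0.12596862882009383
post tool [  9.52 -74.34  -0.23]
hub tool [  9.91 -74.02  24.76]
tip [  9.71 -63.66  15.8 ] base [  9.81 -14.96  15.79] ang deg -0.12
dx post-tip -0.19 gap tip->post axis 10.68
```

Request:
arm_command(series=[[15,[0,-2,0],0],[15,[0,-4,0],0],[15,[0,-6,0],0],[15,[0,-7,0],0]])

```text
t: 14.08
eef_pos: [0.4987, 0.2089, 0.1417]
tool_rot: [0.0, -0.665, 0.747, -0.0]
contact_force: [0.1, -0.2, -0.0]
gripper_width: 0.26
```

Request:
arm_command(series=[[15,[0,-1.5,0],0],[15,[0,-3,0],0],[15,[0,-4,0],0],[15,[0,-4,0],0]])

```text
t: 14.58
eef_pos: [0.5026, 0.2085, 0.1417]
tool_rot: [0.0, -0.665, 0.747, -0.0]
contact_force: [0.0, 0.4, 0.2]
gripper_width: 0.262
```

Request:
arm_command(series=[[15,[0,-1,0],0],[15,[0,-2,0],0],[15,[0,-3,0],0],[15,[0,-3,0],0]], squeeze=60)

```text
t: 15.08
eef_pos: [0.5055, 0.2087, 0.1418]
tool_rot: [0.0, -0.665, 0.747, 0.0]
contact_force: [-0.4, 2.2, -1.1]
gripper_width: 0.254
```

Request:
arm_command(series=[[15,[0,-1,0],0],[15,[0,-2,0],0],[15,[0,-2,0],0]])

```text
t: 15.45
eef_pos: [0.5068, 0.2087, 0.1416]
tool_rot: [-0.0, -0.665, 0.747, 0.001]
contact_force: [-3.8, 4.7, -0.1]
gripper_width: 0.252
```

Request:
arm_command(series=[[15,[0,-1,0],0],[15,[0,-1,0],0]])

```text
t: 15.7
eef_pos: [0.5078, 0.2086, 0.1416]
tool_rot: [-0.0, -0.665, 0.747, 0.001]
contact_force: [-3.8, 3.4, -0.9]
gripper_width: 0.249
```

Request:
arm_command(series=[[15,[0,-1,0],0],[15,[0,-1,0],0]])

```text
t: 15.95
eef_pos: [0.5082, 0.2086, 0.1414]
tool_rot: [-0.001, -0.665, 0.747, 0.001]
contact_force: [-4.4, 4.4, -0.5]
gripper_width: 0.255
```

Request:
arm_command(series=[[15,[0,-1,0],0],[15,[0,-1,0],0]])

```text
t: 16.2
eef_pos: [0.5099, 0.2084, 0.1416]
tool_rot: [0.0, -0.665, 0.747, 0.001]
contact_force: [-2.3, 4.6, -0.2]
gripper_width: 0.251
```

```bash
python3 - <<'E'
from h import *
im,m=snap('wrist','w10'); p,R,o=tool();print(p,o['contact_force'],o['torque'])
cv2.imwrite('pics/c14.png',cv2.resize(im[60:260,180:340],None,fx=4,fy=3,interpolation=cv2.INTER_CUBIC))
E
```

```text
[0.51012194 0.20837195 0.14164937] [-2.13701377  4.54481329 -1.22709004] [1.07369034 0.555548   0.1804706 ]
```

View pics/c14.png

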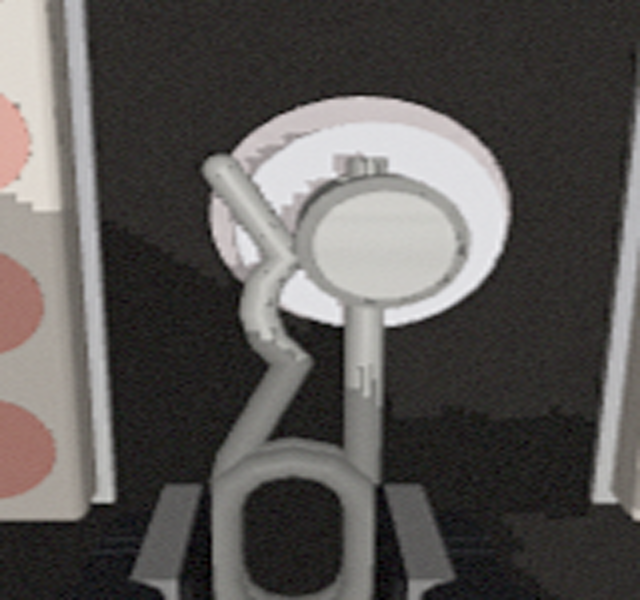

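Request:
arm_command(series=[[15,[0,-1,0],0],[15,[0,-2,0],0],[15,[0,-2,0],0]])

```text
t: 16.62
eef_pos: [0.513, 0.208, 0.142]
tool_rot: [0.001, -0.665, 0.747, -0.0]
contact_force: [0.2, 5.1, -1.3]
gripper_width: 0.252
```

Request:
arm_command(series=[[15,[0,-1,0],0],[15,[0,-2,0],0],[15,[0,-2,0],0]])

```text
t: 17.0
eef_pos: [0.5154, 0.2077, 0.1421]
tool_rot: [0.001, -0.665, 0.747, -0.0]
contact_force: [0.9, 5.1, -1.3]
gripper_width: 0.253
```

Request:
arm_command(series=[[15,[0,-1,0],0],[15,[0,-2,0],0],[15,[0,-3,0],0],[15,[0,-4,0],0],[15,[0,-4,0],0]])

```text
t: 17.62
eef_pos: [0.5199, 0.2066, 0.1423]
tool_rot: [0.001, -0.664, 0.747, -0.001]
contact_force: [3.4, 4.2, -0.1]
gripper_width: 0.25
```

```bash
python3 - <<'E'
from h import *
im,m=snap('wrist','w11'); p,R,o=tool();print(p,o['contact_force'],o['torque'])
cv2.imwrite('pics/c15.png',cv2.resize(im[90:250,200:320],None,fx=5,fy=3.75,interpolation=cv2.INTER_CUBIC))
E
```

```text
[0.51994737 0.2065776  0.14225951] [ 3.71140281  4.36364968 -0.08891004] [ 0.92238612 -0.76523427  0.25232106]
```

View pics/c15.png

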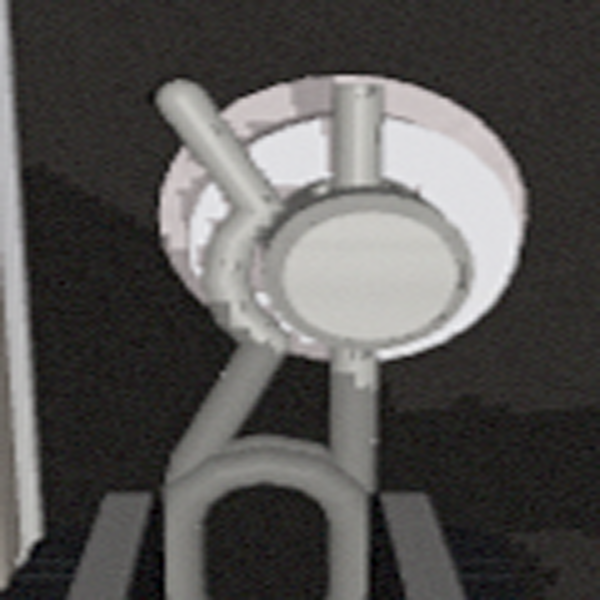

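```bash
python3 - <<'E'
from rel import *
m=load('w11')[1]
rel(m,(274.3,163.3),(271.5,111.5),(270.5,205))
E
```

```text
tcp [0.5199 0.2069 0.1423] leg z 0.12651707677040855
post tool [  9.81 -45.89   0.43]
tip [  9.08 -68.72  15.97] base [  9.46 -19.61  15.83] ang deg -0.44
dx post-tip 0.73 gap tip->post axis -22.83
```

Request:
arm_command(series=[[15,[0,-1,0],0],[15,[0,-2,0],0],[15,[0,-2.8,0],0],[15,[0,-2.8,0],0]])

```text
t: 18.18
eef_pos: [0.5216, 0.206, 0.1417]
tool_rot: [0.0, -0.665, 0.747, -0.0]
contact_force: [3.6, 3.9, -0.8]
gripper_width: 0.251
```

```bash
python3 - <<'E'
from h import *
im,m=snap('wrist','w12'); p,R,o=tool();print(p,o['contact_force'],o['torque'])
cv2.imwrite('pics/c16.png',cv2.resize(im[90:250,200:320],None,fx=5,fy=3.75,interpolation=cv2.INTER_CUBIC))
E
```

```text
[0.5215258  0.20596478 0.14172853] [3.33516791 3.15101552 0.1692315 ] [ 0.73971971 -0.72391864  0.14180774]
```

View pics/c16.png

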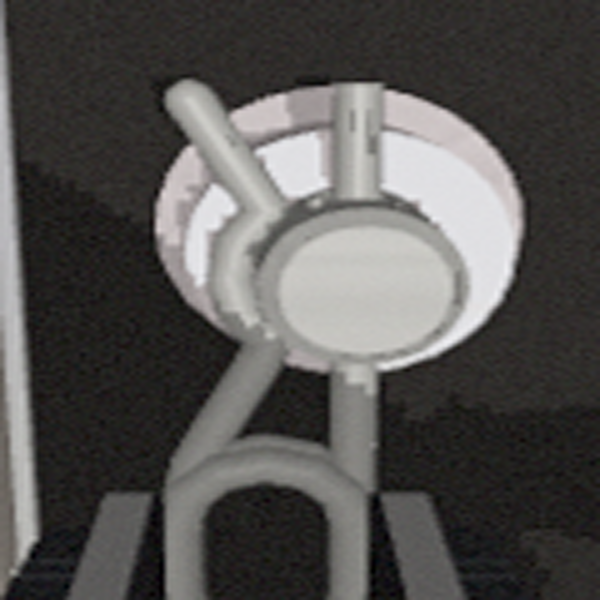

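Request:
arm_command(series=[[15,[0,-1,0],0],[15,[0,-1.6,0],0],[15,[0,-1.6,0],0]])

```text
t: 18.6
eef_pos: [0.5226, 0.206, 0.1416]
tool_rot: [-0.0, -0.665, 0.747, 0.0]
contact_force: [1.5, 2.7, -0.5]
gripper_width: 0.249
```

```bash
python3 - <<'E'
from h import *
im,m=snap('wrist','w13'); p,R,o=tool();print(p,o['contact_force'],o['torque'])
cv2.imwrite('pics/c17.png',cv2.resize(im[90:250,200:320],None,fx=5,fy=3.75,interpolation=cv2.INTER_CUBIC))
E
```

```text
[0.52259448 0.20597294 0.14158579] [ 2.294212    3.70262474 -0.73068188] [ 0.72995054 -0.27388974  0.1586166 ]
```

View pics/c17.png

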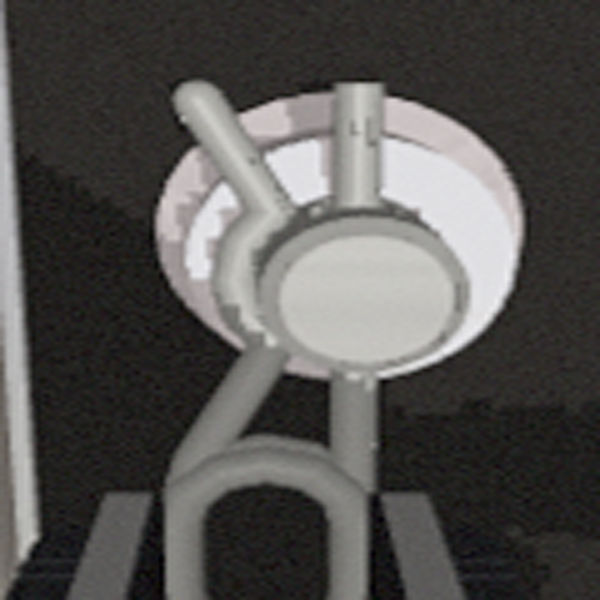

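```bash
python3 - <<'E'
from rel import *
m=load('w13')[1]
rel(m,(273.7,169.7),(271.8,112),(270.5,205))
E
```

```text
tcp [0.5226 0.2062 0.1416] leg z 0.12584229119632762
post tool [  9.53 -43.03  -0.37]
tip [  9.22 -68.48  15.77] base [  9.45 -19.63  15.79] ang deg -0.28
dx post-tip 0.31 gap tip->post axis -25.45
```

Request:
arm_command(series=[[15,[0,-0.6,0],0],[15,[0,-0.6,0],0],[24,[0,-0.6,0],0],[32,[0,-0.6,0],0],[42,[0,-0.6,0],0],[42,[0,-0.6,0],0]])

```text
t: 19.4
eef_pos: [0.5233, 0.2057, 0.1416]
tool_rot: [-0.0, -0.665, 0.747, -0.0]
contact_force: [-0.1, -0.3, -0.5]
gripper_width: 0.492
```

Request:
arm_command(series=[[42,[0,0,-10],0],[42,[0,0,-30],0],[42,[0,10,-60],0],[42,[0,20,-80],0],[42,[0,20,-80],0],[42,[0,20,-80],0]])

```text
t: 20.15
eef_pos: [0.5033, 0.208, 0.2212]
tool_rot: [-0.0, -0.665, 0.747, -0.0]
contact_force: [-0.5, -0.0, -1.0]
gripper_width: 0.494
```

```bash
python3 - <<'E'
from h import *
im,m=snap('wrist','w14'); p,R,o=tool();print(p,o['contact_force'],o['t'])
cv2.imwrite('pics/c18.png',cv2.resize(im[60:220,180:320],None,fx=5,fy=3.7,interpolation=cv2.INTER_CUBIC))
im,m=snap('scene','s14')
cv2.imwrite('pics/c19.png',cv2.resize(im[150:250,220:380],None,fx=4.8,fy=4.8,interpolation=cv2.INTER_CUBIC))
E
```

```text
[0.50323418 0.20785978 0.22082987] [0.0883755  0.29772025 0.23889949] 20.2
```

View pics/c18.png

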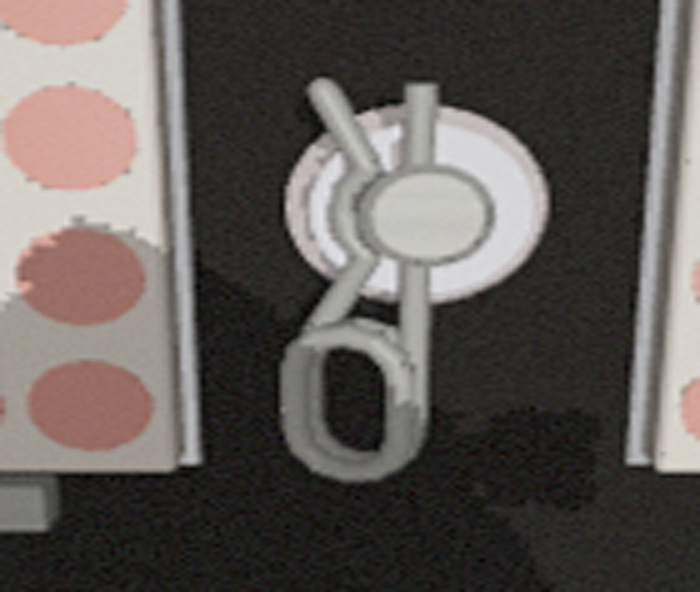

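View pics/c19.png

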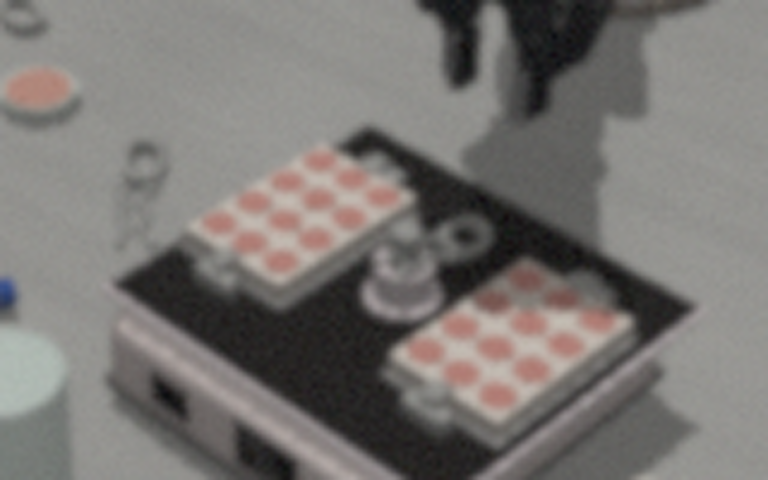

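Request:
arm_command(series=[[42,[0,20,-30],0],[42,[0,20,-30],0],[42,[0,20,-30],0],[42,[0,20,-30],0]])

```text
t: 20.75
eef_pos: [0.4836, 0.2101, 0.2506]
tool_rot: [-0.001, -0.664, 0.747, 0.0]
contact_force: [-0.7, -0.0, -0.4]
gripper_width: 0.494
```

```bash
python3 - <<'E'
from h import *
im,m=snap('wrist','w15')
cv2.imwrite('pics/c20.png',cv2.resize(im[30:190,180:320],None,fx=5,fy=3.7,interpolation=cv2.INTER_CUBIC))
m=load('w14')[1]
q=lambda c:(180+c[0]/5,60+c[1]/3.7)
e=np.array([np.cos(np.radians(-6.68)),np.sin(np.radians(-6.68))]);n=np.array([-e[1],e[0]])
P=onz(m,*q((429,214)),.142)
for nm,c,z in [('tip',(421,84),.126),('legbase',(416,320),.126),('headC',(353,402),.1285)]:
    d=(onz(m,*q(c),z)-P)[:2]; print(nm,(d@e*1000).round(1),(d@n*1000).round(1))
E
```

```text
tip 24.8 0.8
legbase -23.0 1.0
headC -40.5 11.1
```

View pics/c20.png

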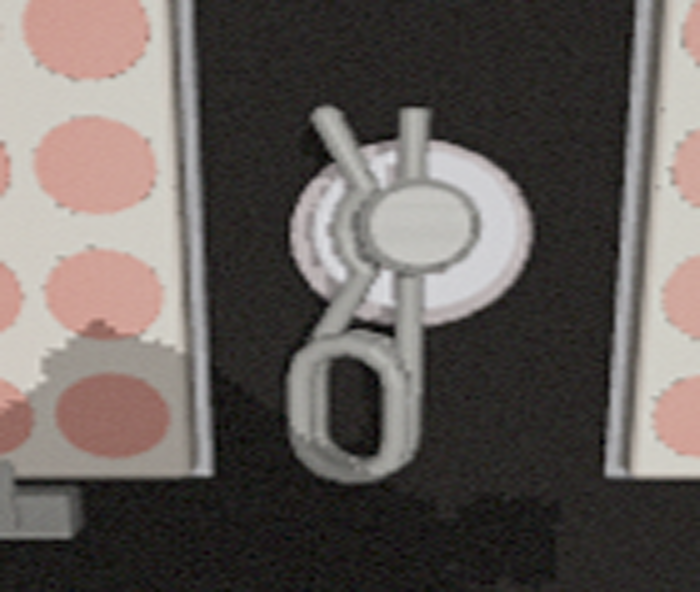

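```bash
python3 - <<'E'
from h import *
print(bot.hand_in())
E
```

```text
the job is handed in; nothing more can be done
None
```

I pressed the platform down to its seat, pushed the large R-clip through the post's cross-hole and let it go. I handed the job in at about 21 s; no verdict was reported.

- **Platform:** it slid at about 7 N. At the seated height (fingertips at 92 mm) the force rose to 17 N with no further travel. I did not measure its height again after that.
- **Clip choice:** I took the smallest of the three large clips, whose leg tip measured 67.3 and 9.6 mm from the head centre (given: 68 and 9.5). The 3 mm clip was left alone.
- **Insertion:** the leg entered the hole with no measurable force. The highest force readings while the bent leg rode over the post were about 6 N.
- **Last pictures:** the leg sticks out on the far side, the bent leg's hollow lies round the post, and the gripper is open and clear.
- **Seat point:** it came out about 1 mm short of the post's axis (limit 4 mm). The head looked slightly rolled about the leg.
- **Not checked:** I could not measure the bent leg's opening angle or the clip's grip force on the post. I did not measure the other bench items for movement; none of my readings showed the arm hitting one.

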